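# Charge the vibratory bowl and hold its run lever at half travel

## Task

Scoop at least three of the white ceramic polishing balls out of the plastic bin and tip them into the vibratory bowl; use the scoop, not the fingers, and leave none spilt. Lay the empty scoop back down flat on the bench, then press the machine's spring-loaded hold-to-run lever to half of its travel, where the lever lies level (the middle mark), and finish while holding it there: do not let go. Leave the other things on the bench alone.

Things in the scene. Friction and masses are not known exactly. Their poses are not given: they have to be found in the camera images.
- scoop: loose flat-bottomed stainless scoop, 110 to 180 g flat on the bench, left or right of the bin. Origin: centre of the underside of its floor (74 x 72 mm, 2 mm thick, bevelled at the lip); x points out of the open front, z up. Back wall 40 mm high at x = -36 mm; side walls 2 mm, 33 mm high back from x = 0, 17 mm up to x = 12, none over the front 25 mm of the floor. Its handle slopes up and back at 46 degrees
- scoop_grip (a point): middle of the scoop's steel grip, where it is best held across its 18 mm width (scoop y): 85 mm behind the scoop's origin (-x), 88 mm above the underside. The grip is 16 mm thick, 80 mm long, slopes up and back at 46 degrees and ends 110 mm behind the origin, 114 mm up; a 12 mm wide neck joins it to the top of the back wall. Axes as the scoop's
- scoop_lip (a point): middle of the scoop's front lip at the underside, 37 mm ahead of its origin
- bin: fixed open grey plastic bin 190 (x) x 120 (y) x 32 mm high, 5 mm walls and floor (inside 180 x 110 mm), with a small flange 6 mm wide at the rim. Origin: centre of its underside; x along its length, away from the robot. The balls lie in its far (+x) half, near the middle of its width, at the start; the near half is free for the scoop
- ball0: loose polished white ceramic ball that rolls easily, 16 mm diameter, about 13 g, one of six alike in the bin; origin at its centre (its axes turn as it rolls)
- ball1: loose polished white ceramic ball that rolls easily, 16 mm diameter, about 13 g, one of six alike in the bin; origin at its centre (its axes turn as it rolls)
- ball2: loose polished white ceramic ball that rolls easily, 16 mm diameter, about 13 g, one of six alike in the bin; origin at its centre (its axes turn as it rolls)
- ball3: loose polished white ceramic ball that rolls easily, 16 mm diameter, about 13 g, one of six alike in the bin; origin at its centre (its axes turn as it rolls)
- ball4: loose polished white ceramic ball that rolls easily, 16 mm diameter, about 13 g, one of six alike in the bin; origin at its centre (its axes turn as it rolls)
- ball5: loose polished white ceramic ball that rolls easily, 16 mm diameter, about 13 g, one of six alike in the bin; origin at its centre (its axes turn as it rolls)
- machine: fixed vibratory finishing machine, grey base plate 230 (x) x 360 (y) mm, its top 38 mm up. Origin: centre of the underside; x away from the robot, y left. The black open bowl on springs stands at y = -65 mm; the aluminium control pod (84 x 92 mm, top 150 mm up) at x = +62, y = +125 mm, with the run lever on its robot-side face
- bowl_mid (a point): point on the axis of the bowl, 125 mm above the bench: 35 mm above the bowl's inner floor and 65 mm below its rim. The bowl is round, 230 mm across the rim, walls 8 mm, narrowing to 180 mm across at the floor; on its axis stands a cone 60 mm wide at the foot, its stud reaching 159 mm above the bench. The balls go anywhere into the channel around it
- bowl_rim (a point): centre of the bowl's mouth at rim height, 190 mm above the bench
- lever (a joint): angle of the hold-to-run lever, rad: 0 released (slopes 0.3 rad upward towards the robot), 0.30 half travel (level, opposite the middle of three marks on the pod), 0.60 bottom stop. A spring returns it to 0; pressing the paddle takes about 2 N to start, 5 N at half travel, 8 N at the bottom
- lever_pad (a point): centre of the upper face of the lever's black paddle (44 x 36 x 12 mm), to be pressed from above: about 135 mm above the bench when released, 106 when level, 76 at the bottom stop. It lies 100 mm from the hinge, on the robot's side (machine -x); the hinge axis is along the machine's y, 100 mm up, at machine x = +24, y = +125 mm
- wash_bottle: bystander: white plastic bottle, 64 mm across, 150 mm tall, between and beyond machine and bin; origin under its centre
- beaker: bystander: glass beaker, 72 mm across, 85 mm tall, behind the bin; origin under its centre
- wrench: bystander: steel wrench 150 mm long lying flat near the robot; origin under its middle
- union: bystander: brass and steel tube union 50 x 22 x 22 mm lying on the robot's side of bin and scoop; origin under its centre
- jar: bystander: amber glass jar with black cap, 60 mm across, 75 mm tall, left of bin and scoop; origin under its centre
- meter: bystander: black hand-held multimeter 150 x 75 x 40 mm lying in front of the machine's right end; origin under its centre
Things that resemble listed ones, but are neither listed nor needed, are in the scene too. Several things have the shape of the bin; the one meant has the colours described above.

How it is judged:
By the outcome, as a careful person would: the job done as asked, in the order asked, and still so for the second after the job is handed in, while the arm keeps its last pose, push and grip.
It also fails if it takes over 69 s, if anything falls off the work surface, if the arm or the gripper's body presses on something with over 40 N, if the wrist force passes 120 N, or if a joint passes its speed limit or range.

## Robot

A 7-joint arm with a two-finger parallel gripper is mounted at the origin on the work surface. World frame = base frame: x ahead of the robot, y to its left, z up, the work surface at z = 0. Lengths are in m, angles in rad, forces in N, time in s.
With the tool pointing down it reaches from about 0.425 to 1.025 m from the base axis. Payload 3.6 kg.
Tool frame: the origin (TCP) lies at the very end of the fingers, on their centre line; the grasp point (between the pads) lies 19 mm behind it; x points along the fingers, y is the direction in which the jaws open and shut, and the axes are right-handed (so a half turn about x gives the same grasp; the last joint's range is limited). The gripper opens to 85 mm and grips with 20 to 120 N. Pads are 22 mm wide; open, the fingers measure 114 mm over their backs; the gripper's body (76 mm by 85 mm) begins 54 mm behind the grasp point. The pads swing forward as they close: fully open they stand 13 mm farther back than shut.
Start: joints at [1.19, 0.591, 0.048, 1.609, -0.033, 0.943, -0.034], TCP at [0.205, -0.695, 0.231] pointing down, gripper open.
Joint ranges: [-2.69, 2.69], [-0.47, 2.24], [-1.27, 1.36], [0.19, 2.51], [-1.53, 4.68], [0.08, 2.07], [-3.09, 3.09]. Speed limits (rad/s): [2.57, 2.57, 3.14, 3.14, 3.14, 3.14, 3.14].

## Interface

Orientations are given as a unit quaternion [x, y, z, w].
In Python, from station import reach, servo_line, goto_joints, gripper_to, hold, ik, snapshot, MotionError, hand_in, find_in, outline_of, current_time, current_qpos, current_joint_vel, current_effort, current_ee_pos, current_tool_rot, current_contact_force, current_wrist_torque, current_finger_gap gives the robot as it stands. Calls block until the motion is done:
- reach(position, orientation): joint-space move of the TCP to a pose.
- servo_line(position, velocity=0.15, frame=None): straight line of the TCP; frame=None keeps the orientation; velocity is the mean speed in m/s.
- goto_joints(angles): joint-space move.
- gripper_to(opening): finger opening in m; the grip force is fixed at half the most; returns when the fingers have stopped.
- hold(seconds).
- ik(position, orientation): joint angles nearest the present ones, or None.
- snapshot(name): name is "scene" or "top" or "wrist"; returns a dict with "color" (400x640x3 uint8, red, green, blue), "K" (3x3 intrinsics, pixels), "eye" and "rotation" of the camera in the world; the wrist camera has in their place "mount" (4x4, takes a point from camera to tool coordinates, whose origin is the TCP and whose axes are the tool frame's). Camera axes: x right, y up, looking along -z (the intrinsics and any distortion apply to the point x, -y, -z); pixel columns grow to the right and rows downward; lengths in m; the calibration is good to about 2 mm. A picture is of the moment at which its call begins: read the wrist's pose just before it. There is no depth.
A pose or a line that the arm cannot do raises MotionError and nothing moves.
- hand_in(): hands the job in, once; it reports no verdict.
Trained networks look in a picture, given as the dict that the camera call returned (one of the last four; its "shot" number tells which), for a name from the list of things; names that differ only in an ending like _2 or _b are one class to them, and where a whole thing is asked for, a point or a joint stands for the part that bears it (a point fixed in the world has none). Each returns a list of dicts, best first, with "confidence" (0 to 1); they miss things now and then, are a little off and sometimes report something else, mostly with a low value. They report only what shows in the picture. A call takes as long as a camera call. They do not tell look-alikes from the thing itself.
- find_in(picture, thing): "extent" ([left, top, right, bottom] in pixels, round what is visible of it).
- outline_of(picture, thing): "pixels" (400x640 bool, what is visible of it) and "extent" ([left, top, right, bottom] in pixels, round what is visible of it).
Readings, each from a call of its own:
- current_time(): time.
- current_qpos(): joint angles.
- current_joint_vel(): joint speeds.
- current_effort(): joint torques, N m.
- current_ee_pos(): TCP position.
- current_tool_rot(): TCP orientation.
- current_contact_force(): force on the tool from outside, world axes, zero at the start.
- current_wrist_torque(): the same for the moment, N m.
- current_finger_gap(): finger opening in m.
Only numpy, scipy, OpenCV 4.12 (cv2) and the standard library are available. Lean on these libraries where they do the work, as an engineer would, in place of code of your own. Each camera call takes 0.05 s, during which the arm holds its last target.

## Working session

There is one attempt and no reset: what is moved stays moved. The work goes in short steps, each a Python script; the robot and the scene stay as the last script left them, time stands still between calls to the robot, and variables do not carry over. Pictures are saved under pics/ and viewed, and the job is handed in when it is done.

```bash
ls; mkdir -p pics; python3 - <<'E'
from station import *
import cv2,pickle
print(current_time(),current_ee_pos(),current_tool_rot(),current_finger_gap())
for n in ("scene","top","wrist"):
    s=snapshot(n); cv2.imwrite(f"pics/{n}0.png",s["color"][:,:,::-1]); pickle.dump(s,open(f"{n}0.pkl","wb"))
    print(n,{k:v for k,v in s.items() if k!="color"})
E
```

```text
pics
0.0 [ 0.2048664  -0.69458625  0.23016337] [-0.69968865 -0.1018534   0.69999837 -0.10031929] 0.08516212920371975
scene {'K': array([[478.37353847,   0.        , 322.83381505],
       [  0.        , 478.37353847, 192.19569754],
       [  0.        ,   0.        ,   1.        ]]), 'eye': array([1.33462647, 0.28682827, 1.03255767]), 'rotation': array([0.21690327, 0.30246509, 0.73852913, 0.56217663]), 'shot': 1}
top {'K': array([[461.1368865 ,   0.        , 316.14999568],
       [  0.        , 461.1368865 , 197.03504301],
       [  0.        ,   0.        ,   1.        ]]), 'eye': array([0.30311129, 0.02291159, 1.56289812]), 'rotation': array([-0.05409144,  0.05484397,  0.71036045, -0.6996101 ]), 'shot': 2}
wrist {'K': array([[356.00374887,   0.        , 316.67620824],
       [  0.        , 356.00374887, 204.02711085],
       [  0.        ,   0.        ,   1.        ]]), 'mount': array([[ 8.31151164e-04,  2.98251075e-01, -9.54487090e-01,
        -1.42176511e-01],
       [ 9.99999309e-01,  5.45965854e-04,  1.04138181e-03,
         8.73494718e-04],
       [ 8.31710603e-04, -9.54487296e-01, -2.98250415e-01,
        -7.59716730e-02],
       [ 0.00000000e+00,  0.00000000e+00,  0.00000000e+00,
         1.00000000e+00]]), 'shot': 3}
```

View pics/top0.png

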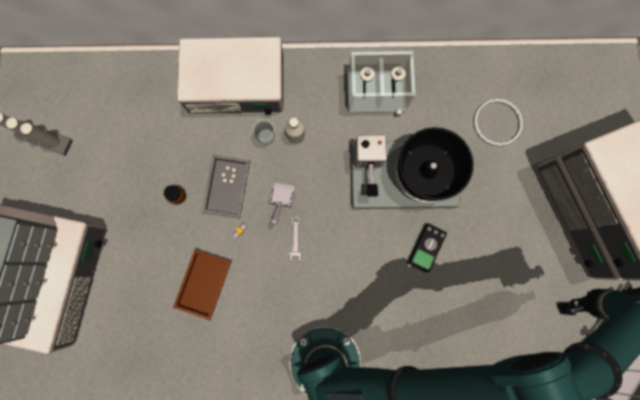

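View pics/scene0.png

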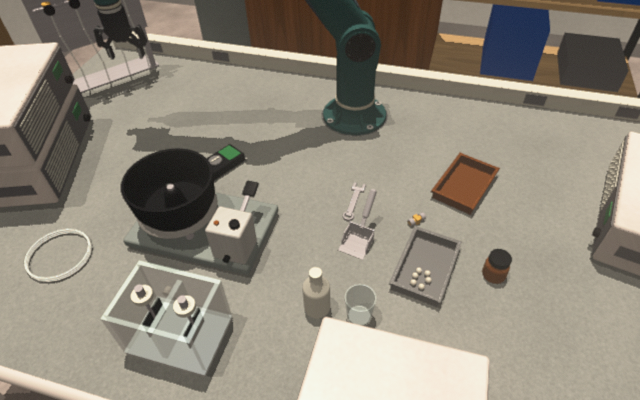

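The top view shows the grey bin near (227,186) and the scoop near (283,195), with its handle pointing toward the robot at (274,222). The bowl is at (434,165) and the lever paddle at (370,189). The brown tray is a look-alike.

```bash
cat > h.py <<'E'
from station import *
import numpy as np, cv2
from scipy.spatial.transform import Rotation as R
from scipy.optimize import least_squares
def cam(s,pose=None):
    if 'eye' in s: return np.array(s['eye']),R.from_quat(s['rotation']).as_matrix(),s['K']
    p,q=pose; T=np.array(s['mount']); Rt=R.from_quat(q).as_matrix()
    return np.array(p)+Rt@T[:3,3],Rt@T[:3,:3],s['K']
def proj(c,P):
    e,Rm,K=c; v=(np.atleast_2d(P)-e)@Rm
    return np.c_[K[0,2]+K[0,0]*v[:,0]/-v[:,2],K[1,2]+K[1,1]*-v[:,1]/-v[:,2]]
def plane(c,uv,z):
    e,Rm,K=c; uv=np.atleast_2d(uv)
    d=np.c_[(uv[:,0]-K[0,2])/K[0,0],-(uv[:,1]-K[1,2])/K[1,1],-np.ones(len(uv))]@Rm.T
    return e+d*((z-e[2])/d[:,2])[:,None]
def save(s,name): cv2.imwrite(f'pics/{name}.png',s['color'][:,:,::-1])
def shot(n):
    pose=(current_ee_pos(),current_tool_rot()) if n=='wrist' else None
    s=snapshot(n); return s,cam(s,pose)
def down(yaw):
    # tool x down, tool y (jaw axis) at angle yaw in world xy
    x=np.array([0,0,-1.]); y=np.array([np.cos(yaw),np.sin(yaw),0]); 
    return R.from_matrix(np.c_[x,y,np.cross(x,y)]).as_quat()
E
python3 - <<'E'
from h import *
S={}
for n in('top','scene'):
    s,c=shot(n); S[n]=(s,c)
    for t,z in(('scoop',0.03),('bin',0.032),('ball0',.013),('machine',.038),('lever',.13),('wash_bottle',0),('beaker',0),('wrench',0),('union',0),('jar',0),('meter',0)):
        try: r=find_in(s,t)
        except Exception as e: print(t,e); continue
        for d in r[:8]:
            if d['confidence']<.3: continue
            l,tt,rr,b=d['extent']; print(n,t,round(d['confidence'],2),np.round(d['extent']),plane(c,[(l+rr)/2,(tt+b)/2],z)[0,:2].round(3))
E
```

```text
top scoop 0.62 [352. 127. 473. 210.] [ 0.633 -0.308]
top scoop 0.56 [270. 188. 296. 224.] [0.513 0.132]
top bin 0.86 [200. 159. 252. 219.] [0.573 0.323]
top bin 0.76 [173. 249. 232. 318.] [0.262 0.394]
top bin 0.42 [282. 116. 308. 142.] [0.778 0.089]
top ball0 0.67 [250. 118. 276. 147.] [0.774 0.201]
top machine 0.95 [352. 127. 475. 209.] [ 0.634 -0.311]
top lever 0.56 [367. 163. 383. 193.] [ 0.585 -0.167]
top wash_bottle 0.88 [282. 115. 306. 140.] [0.794 0.092]
top beaker 0.78 [254. 120. 276. 144.] [0.779 0.196]
top beaker 0.68 [202. 155. 250. 218.] [0.587 0.329]
top wrench 0.57 [293. 216. 299. 255.] [0.415 0.09 ]
top union 0.61 [232. 223. 245. 239.] [0.434 0.285]
top jar 0.83 [164. 183. 184. 204.] [0.566 0.508]
top jar 0.66 [348. 123. 473. 210.] [ 0.647 -0.31 ]
top meter 0.55 [409. 223. 448. 273.] [ 0.366 -0.357]
scene bin 0.97 [388. 223. 462. 309.] [0.602 0.324]
scene bin 0.77 [433. 154. 500. 214.] [0.281 0.403]
scene machine 0.73 [122. 152. 279. 274.] [ 0.589 -0.3  ]
scene lever 0.73 [240. 180. 259. 214.] [ 0.575 -0.147]
scene lever 0.39 [484. 249. 513. 287.] [0.635 0.48 ]
scene wash_bottle 0.98 [302. 271. 332. 317.] [0.731 0.079]
scene beaker 0.89 [348. 283. 379. 325.] [0.729 0.196]
scene union 0.45 [408. 214. 429. 228.] [0.431 0.288]
scene jar 0.91 [484. 249. 511. 283.] [0.53  0.505]
scene meter 0.65 [213. 142. 246. 181.] [ 0.338 -0.33 ]
```

```bash
python3 - <<'E'
from h import *
p=current_ee_pos(); 
servo_line([p[0],p[1],.40],velocity=.3)
for P,name in(([.48,-.22,.42],'w_mach'),([.46,.22,.36],'w_bin')):
    reach(P,down(np.pi/2)); s,c=shot('wrist'); save(s,name)
    np.savez(name+'.npz',e=c[0],R=c[1],K=c[2]); print(current_qpos(),current_time())
    for t in('scoop','bin','ball0','machine','lever'):
        for d in find_in(s,t)[:8]: print(t,round(d['confidence'],2),np.round(d['extent']))
E
```

```text
[ 0.89992161  0.20701063 -0.66179551  1.79258665  0.13657052  1.18854843
  1.76570642] 4.0917
scoop 0.7 [510. 129. 624. 217.]
bin 0.62 [504. 127. 626. 216.]
bin 0.61 [590. 147. 639. 270.]
ball0 0.51 [625. 238. 639. 250.]
machine 0.73 [110. 160. 400. 362.]
lever 0.81 [351. 193. 382. 269.]
[ 0.34935358  0.3388541  -1.11926761  1.90402902  0.34111868  1.10942596
  0.66477843] 6.025
scoop 0.73 [374. 241. 386. 252.]
scoop 0.71 [231. 153. 286. 243.]
scoop 0.36 [369. 262. 377. 278.]
bin 0.88 [387.   0. 523.  86.]
bin 0.78 [334. 161. 456. 308.]
ball0 0.58 [367. 256. 378. 263.]
ball0 0.57 [382. 272. 389. 280.]
ball0 0.51 [368. 261. 379. 277.]
ball0 0.42 [390. 242. 397. 255.]
machine 0.6 [  0. 185. 115. 376.]
lever 0.75 [  0. 237.  37. 304.]
```

```bash
python3 -c "
import cv2
a=cv2.imread('pics/w_bin.png')[130:330,200:480]; cv2.imwrite('pics/w_bin_z.png',cv2.resize(a,(784,560),interpolation=cv2.INTER_CUBIC))
a=cv2.imread('pics/w_mach.png')[140:380,90:420]; cv2.imwrite('pics/w_mach_z.png',cv2.resize(a,(792,576),interpolation=cv2.INTER_CUBIC))"
```

```text
(no output)
```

View pics/w_bin_z.png

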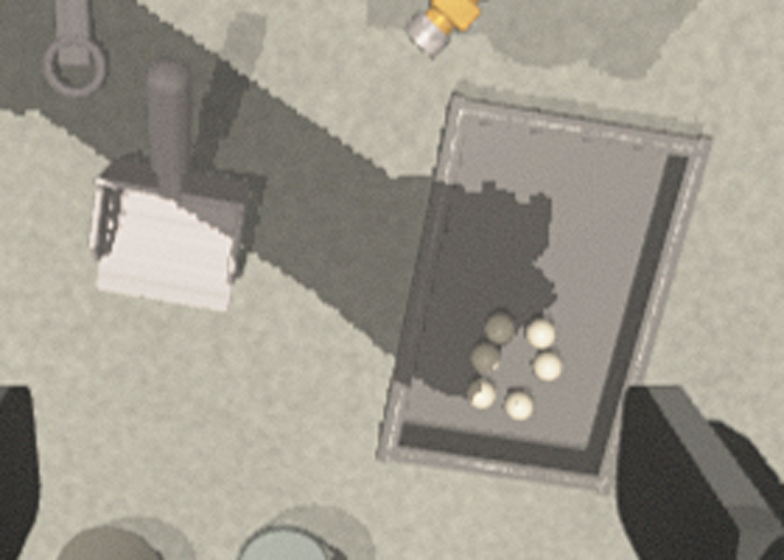

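View pics/w_mach_z.png

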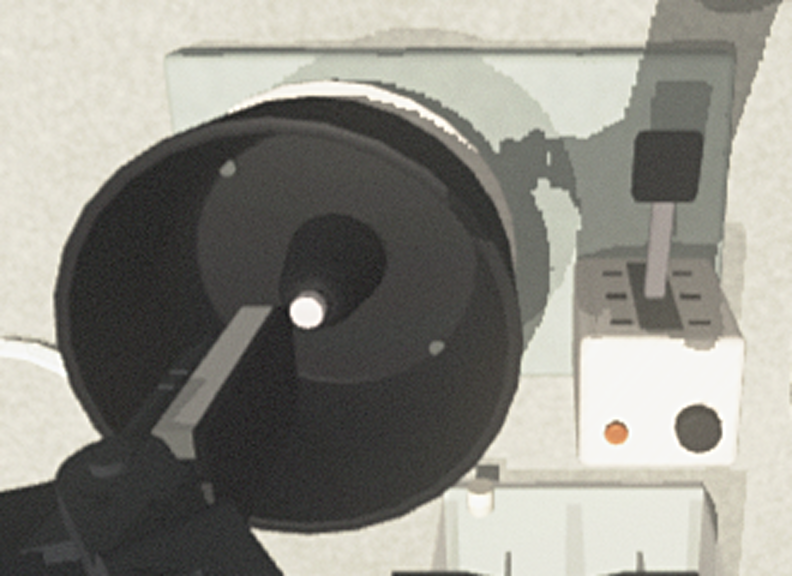

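View pics/w_bin.png

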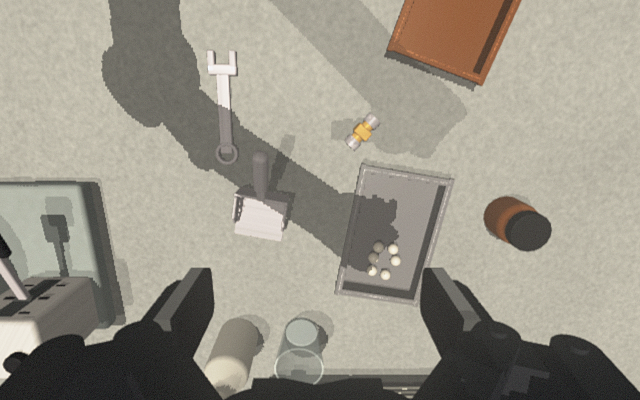

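```bash
python3 - <<'E'
from h import *
d=np.load('w_bin.npz'); c=(d['e'],d['R'],d['K']); print(c[0],c[1].round(3))
f=lambda a:np.array(a)/2.8+[200,130]
B=plane(c,f([(455,95),(710,137),(605,488),(382,458)]),.032)[:,:2]; print('bin',B.round(4),B.mean(0),[np.linalg.norm(B[i]-B[(i+1)%4]) for i in range(4)])
v=(B[2]+B[3]-B[0]-B[1]);print('yaw',np.arctan2(v[1],v[0]))
v=(B[1]+B[2]-B[0]-B[3]);print('yaw2',np.arctan2(-v[0],v[1]))
balls=plane(c,f([(499,328),(540,333),(486,358),(547,366),(481,394),(518,405)]),.013)[:,:2]; print('balls',balls.round(4))
L=plane(c,f([(98,290),(228,310)]),.001)[:,:2]; print('lip',L,np.linalg.norm(L[1]-L[0]))
v=L[1]-L[0];print(np.arctan2(-v[0],v[1]))
H=plane(c,f([(168,72)]),.114); print('handle end',H)
v=L.mean(0)-H[0,:2]; print('yaw from handle',np.arctan2(v[1],v[0]),np.linalg.norm(v))
d=np.load('w_mach.npz'); c=(d['e'],d['R'],d['K'])
f=lambda a:np.array(a)/2.4+[90,140]
print('stud',plane(c,f([(308,310)]),.159)); 
print('paddle',plane(c,f([(669,155)]),.135)); 
print('hinge slot',plane(c,f([(654,297)]),.1)); 
print('base corners',plane(c,f([(166,56),(738,50)]),.038)); 
E
```

```text
[0.38519285 0.21823115 0.50203788] [[ 0.003 -0.955 -0.296]
 [ 1.     0.003  0.001]
 [-0.    -0.296  0.955]]
bin [[0.475  0.279 ]
 [0.4959 0.4029]
 [0.6902 0.3677]
 [0.6714 0.2468]] [0.58312133 0.32411833] [np.float64(0.12564452991252997), np.float64(0.19754379365703442), np.float64(0.12229397995722364), np.float64(0.19911868460446738)]
yaw -0.17091401690623606
yaw2 -0.16076103368781303
balls [[0.6044 0.3094]
 [0.6074 0.3314]
 [0.622  0.3032]
 [0.6269 0.3364]
 [0.6436 0.3014]
 [0.6503 0.322 ]]
lip [[0.58683722 0.09395173]
 [0.59873086 0.16379215]] 0.07084591548720161
-0.16867923444105665
handle end [[0.44984591 0.15586757 0.114     ]]
yaw from handle -0.18666370747460023 0.14546502045040674
stud [[ 0.61382463 -0.34567415  0.159     ]]
paddle [[ 0.53702722 -0.15661971  0.135     ]]
hinge slot [[ 0.6366303  -0.15666679  0.1       ]]
base corners [[ 0.50195039 -0.45606553  0.038     ]
 [ 0.49933688 -0.10184162  0.038     ]]
```

```bash
cat >> h.py <<'E'
SC=np.array([.5564,.1353]); SY=-.175
BIN=np.array([.5831,.3241]); BY=-.166
BOWL=np.array([.615,-.345])
PAD=np.array([.539,-.155])
def toolpose(o,yaw,pitch,al,sgn=1,ref=(0,0,0)):
    """scoop pose: world point o coincides with scoop-frame point ref; pitch>0 nose down (rad); al tool angle below horizontal"""
    Rs=(R.from_euler('z',yaw)*R.from_euler('y',pitch)).as_matrix()
    x=np.array([np.cos(al),0,-np.sin(al)]); y=np.array([0,sgn,0.])
    Rt=np.c_[x,y,np.cross(x,y)]
    g=np.array([-.085,0,.088])+.019*x-np.array(ref)
    return np.array(o)+Rs@g, R.from_matrix(Rs@Rt).as_quat()
def binp(x,y,z=0): 
    c,s=np.cos(BY),np.sin(BY); return np.array([BIN[0]+c*x-s*y,BIN[1]+s*x+c*y,z])
LIP=(.037,0,0); HEEL=(-.036,0,0)
E
python3 - <<'E'
from h import *
D=np.deg2rad
for sg in(1,-1):
  for al in(46,55,65,75,90):
    a=D(al); r={}
    T={'grasp':toolpose([*SC,0],SY,0,a,sg),'lift':toolpose([*SC,.15],SY,0,a,sg),
    'bin0':toolpose(binp(-.04,0,.006),BY,0.05,a,sg),'bin0h':toolpose(binp(-.04,0,.1),BY,0,a,sg),'bin1':toolpose(binp(.05,0,.006),BY,.05,a,sg),
    'binup':toolpose(binp(.048,0,.006),BY,-D(20),a,sg),'binhi':toolpose(binp(.04,0,.25),BY,-D(20),a,sg)}
    for by in(-.9,-.5,0,.4):
        d=np.array([np.cos(by),np.sin(by)]); l=[*(BOWL-.055*d),.21]
        for p in(-20,45,60): T[f'b{by}_{p}']=toolpose(l,by,D(p),a,sg,LIP)
    print(sg,al,{k:(None if (q:=ik(*v)) is None else 1) for k,v in T.items()})
E
```

```text
1 46 {'grasp': None, 'lift': 1, 'bin0': 1, 'bin0h': 1, 'bin1': 1, 'binup': 1, 'binhi': 1, 'b-0.9_-20': None, 'b-0.9_45': 1, 'b-0.9_60': 1, 'b-0.5_-20': None, 'b-0.5_45': 1, 'b-0.5_60': 1, 'b0_-20': 1, 'b0_45': 1, 'b0_60': 1, 'b0.4_-20': 1, 'b0.4_45': 1, 'b0.4_60': 1}
1 55 {'grasp': None, 'lift': 1, 'bin0': 1, 'bin0h': 1, 'bin1': 1, 'binup': 1, 'binhi': 1, 'b-0.9_-20': 1, 'b-0.9_45': 1, 'b-0.9_60': 1, 'b-0.5_-20': None, 'b-0.5_45': 1, 'b-0.5_60': 1, 'b0_-20': 1, 'b0_45': 1, 'b0_60': 1, 'b0.4_-20': 1, 'b0.4_45': 1, 'b0.4_60': 1}
1 65 {'grasp': 1, 'lift': 1, 'bin0': 1, 'bin0h': 1, 'bin1': 1, 'binup': 1, 'binhi': 1, 'b-0.9_-20': 1, 'b-0.9_45': 1, 'b-0.9_60': 1, 'b-0.5_-20': None, 'b-0.5_45': 1, 'b-0.5_60': 1, 'b0_-20': 1, 'b0_45': 1, 'b0_60': 1, 'b0.4_-20': 1, 'b0.4_45': 1, 'b0.4_60': 1}
1 75 {'grasp': 1, 'lift': 1, 'bin0': 1, 'bin0h': 1, 'bin1': 1, 'binup': 1, 'binhi': 1, 'b-0.9_-20': 1, 'b-0.9_45': 1, 'b-0.9_60': 1, 'b-0.5_-20': 1, 'b-0.5_45': 1, 'b-0.5_60': 1, 'b0_-20': 1, 'b0_45': 1, 'b0_60': 1, 'b0.4_-20': 1, 'b0.4_45': 1, 'b0.4_60': 1}
1 90 {'grasp': 1, 'lift': 1, 'bin0': 1, 'bin0h
[... 842 characters left out ...]
'b-0.9_-20': 1, 'b-0.9_45': 1, 'b-0.9_60': 1, 'b-0.5_-20': None, 'b-0.5_45': 1, 'b-0.5_60': 1, 'b0_-20': 1, 'b0_45': 1, 'b0_60': 1, 'b0.4_-20': 1, 'b0.4_45': 1, 'b0.4_60': 1}
-1 75 {'grasp': 1, 'lift': 1, 'bin0': 1, 'bin0h': 1, 'bin1': 1, 'binup': 1, 'binhi': 1, 'b-0.9_-20': 1, 'b-0.9_45': 1, 'b-0.9_60': 1, 'b-0.5_-20': 1, 'b-0.5_45': 1, 'b-0.5_60': 1, 'b0_-20': 1, 'b0_45': 1, 'b0_60': 1, 'b0.4_-20': 1, 'b0.4_45': 1, 'b0.4_60': 1}
-1 90 {'grasp': 1, 'lift': 1, 'bin0': 1, 'bin0h': 1, 'bin1': 1, 'binup': 1, 'binhi': 1, 'b-0.9_-20': 1, 'b-0.9_45': 1, 'b-0.9_60': None, 'b-0.5_-20': 1, 'b-0.5_45': 1, 'b-0.5_60': None, 'b0_-20': 1, 'b0_45': 1, 'b0_60': 1, 'b0.4_-20': 1, 'b0.4_45': 1, 'b0.4_60': 1}
```

```bash
python3 - <<'E'
from h import *
al=np.deg2rad(70)
p,q=toolpose([*SC,0],SY,0,al)
ax=R.from_quat(q).as_matrix()[:,0]
reach(p-.10*ax,q)
s,c=shot('wrist'); save(s,'pre'); np.savez('pre.npz',e=c[0],R=c[1],K=c[2])
print(current_time(),current_qpos(),current_contact_force())
m=np.array([[.037,.036,0],[.037,-.036,0],[-.036,.036,.04],[-.036,-.036,.04],[-.11,0,.114],[-.085,0,.088]])
W=R.from_euler('z',SY).apply(m)+[*SC,0]
im=s['color'][:,:,::-1].copy()
for u in proj(c,W): cv2.circle(im,tuple(int(round(v)) for v in u),3,(0,0,255),1)
cv2.imwrite('pics/pre_o.png',im)
E
```

```text
7.2833 [-0.27792444  0.35054318 -0.38259327  2.40381006  1.2037532   0.40420174
 -0.35339364] [-0.43380481  0.13618267 -0.15188272]
```

View pics/pre_o.png

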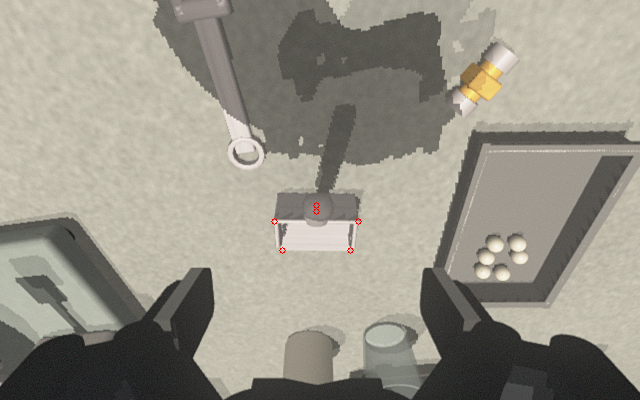

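The projected model lands on the scoop to within about 2 px: lip at (282..350,250) and grip at (316,208). I'll grasp it now.

```bash
python3 - <<'E'
from h import *
al=np.deg2rad(70)
p,q=toolpose([*SC,0],SY,0,al)
servo_line(p,velocity=.12); print(current_ee_pos()-p,current_contact_force())
gripper_to(0.0); print(current_finger_gap(),current_contact_force(),current_time())
p2,q2=toolpose([*SC,.14],SY,0,al)
servo_line(p2,velocity=.15); hold(.2)
s,c=shot('wrist'); save(s,'lift')
m=np.array([[.037,.036,0],[.037,-.036,0],[-.036,.036,.04],[-.036,-.036,.04],[-.11,0,.114],[-.085,0,.088]])
W=R.from_euler('z',SY).apply(m)+[*SC,.14]
im=s['color'][:,:,::-1].copy()
for u in proj(c,W): cv2.circle(im,tuple(int(round(v)) for v in u),3,(0,0,255),1)
cv2.imwrite('pics/lift_o.png',im)
print(current_finger_gap(),current_contact_force(),current_time(),current_ee_pos()-p2,current_qpos())
E
```

```text
[0.00047437 0.00022096 0.00048339] [-0.4380475   0.54445961  0.13269747]
0.017033754466794674 [-0.74295633  0.85978143  2.77575562] 8.8917
0.017068451310436127 [-0.85098554 -0.03175309 -2.04074305] 10.225 [-3.89428617e-04 -5.71709737e-05 -7.12802587e-04] [-0.18664276  0.29024479 -0.4135035   2.31004273  0.8899433   0.45528595
  0.03645928]
```

View pics/lift_o.png

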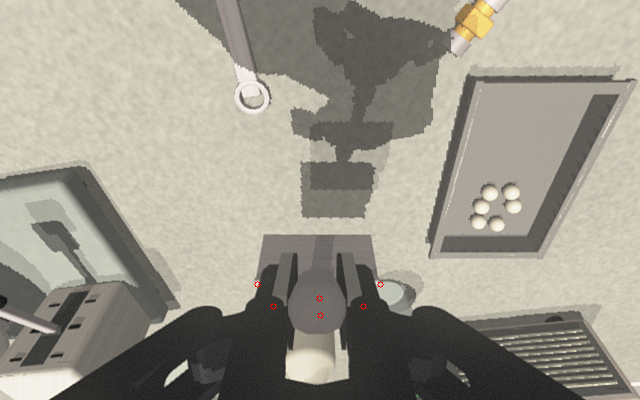

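```bash
python3 - <<'E'
from h import *
s,c=shot('wrist')
for n,pp in(('0',0),('10',.17),('-10',-.17)):
    g=np.array([-.085,0,.088])
    m=np.array([[-.036,.036,0],[-.036,-.036,0],[-.036,.036,.04],[-.036,-.036,.04]])-g
    W=R.from_euler('z',SY).apply(R.from_euler('y',pp).apply(m)+g)+[*SC,.14]
    print(n,proj(c,W).round(0).tolist())
E
```

```text
0 [[372.0, 237.0], [265.0, 237.0], [380.0, 284.0], [257.0, 284.0]]
10 [[373.0, 213.0], [264.0, 213.0], [380.0, 264.0], [257.0, 264.0]]
-10 [[372.0, 263.0], [265.0, 263.0], [381.0, 305.0], [256.0, 305.0]]
```

```bash
python3 - <<'E'
from h import *
al=np.deg2rad(70); pt=np.deg2rad(4)
lx=-.002
def P(x,z,pitch=pt,ref=LIP): return toolpose(binp(x,0,z),BY,pitch,al,1,ref)
reach(*P(lx,.09)); 
servo_line(P(lx,.012)[0],velocity=.12); hold(.15)
f0=np.array(current_contact_force()); print('f0',f0,current_time())
z=.012
while z>.000:
    z-=.001; servo_line(P(lx,z)[0],velocity=.03); 
    f=np.array(current_contact_force())-f0
    print(round(z,4),f.round(2),current_ee_pos()[2]-P(lx,z)[0][2])
    if f[2]>2.5: break
s,c=shot('wrist'); save(s,'bin_in')
print(current_time(),current_finger_gap())
E
```

```text
f0 [-0.01391293  0.11466222 -0.75637718] 12.0333
0.011 [-0.83 -0.19 -0.28] 0.00026415348062677757
0.01 [ 0.78  0.26 -0.39] -9.323411986023045e-05
0.009 [-0.35 -0.62 -0.89] -0.00012083142621385767
0.008 [-0.77 -0.85 -1.2 ] -8.952440015684571e-05
0.007 [ 0.66 -0.07 -0.31] -4.8271740178532085e-05
0.006 [ 0.06  0.18 -0.51] -9.980160998697418e-05
0.005 [-0.21 -0.42  0.68] 0.00019938662458861278
0.004 [-2.13 -0.56  5.11] 0.0005751973245671643
14.0833 0.016809478557381782
```

View pics/bin_in.png

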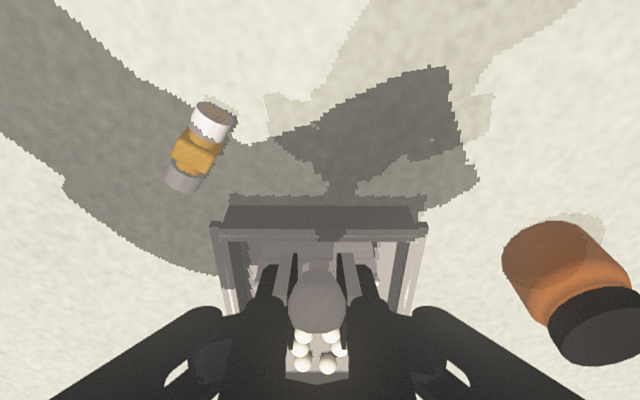

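The scoop is centred in the bin with the balls just ahead of it, at (318,350), and it touches the floor as expected. Next I'll push forward.

```bash
python3 - <<'E'
from h import *
al=np.deg2rad(70); pt=np.deg2rad(4)
def P(x,z,pitch=pt,ref=LIP): return toolpose(binp(x,0,z),BY,pitch,al,1,ref)
d=np.array([np.cos(BY),np.sin(BY),0])
servo_line(P(.070,.0045)[0],velocity=.15)
print(np.array(current_contact_force()).round(2),current_time())
x=.070
while x<.0885:
    x+=.003; servo_line(P(x,.0045)[0],velocity=.06)
    f=np.array(current_contact_force()); print(round(x,4),(f@d).round(2),f.round(2))
    if f@d<-9: break
print(x,current_time(),current_finger_gap())
s,c=shot('wrist'); save(s,'pushed'); s,c=shot('scene'); save(s,'pushed_s')
cv2.imwrite('pics/pushed_sz.png',cv2.resize(s['color'][180:330,340:500,::-1],(640,600),interpolation=cv2.INTER_CUBIC))
E
```

```text
[ 2.56 -0.16  1.06] 14.7167
0.073 -3.03 [-3.34 -1.62  5.22]
0.076 -5.12 [-5.31 -0.7   7.8 ]
0.079 -6.96 [-7.05  0.03  9.27]
0.082 -6.15 [-6.28 -0.29  8.28]
0.085 -7.01 [-6.99  0.68  9.  ]
0.088 -7.34 [-7.27  1.04  8.8 ]
0.091 -5.47 [-5.34  1.24  7.51]
0.09100000000000003 16.4667 0.01737669470435079
```

View pics/pushed_sz.png

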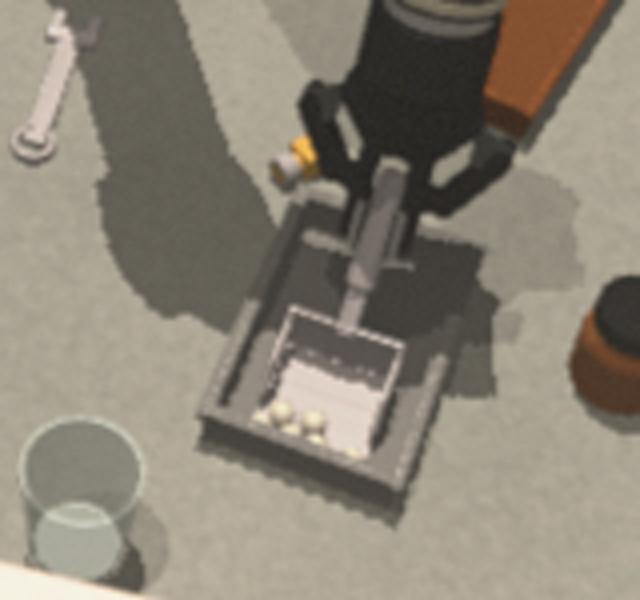

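View pics/pushed.png

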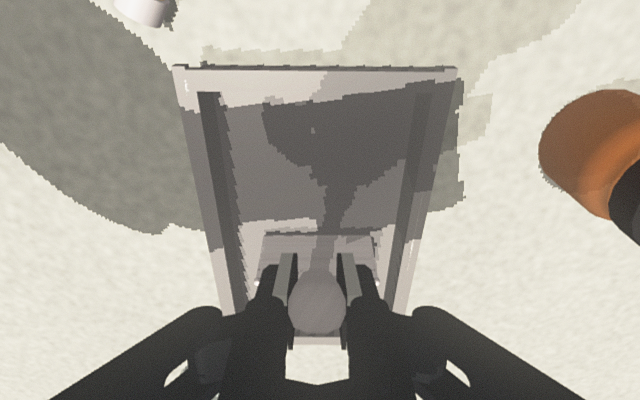

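```bash
python3 - <<'E'
from h import *
s,c=shot('scene')
im=s['color'][:,:,::-1]
x0,y0,k=385,245,8
z=cv2.resize(im[y0:y0+70,x0:x0+85],None,fx=k,fy=k,interpolation=cv2.INTER_CUBIC)
z=cv2.convertScaleAbs(z,alpha=1.2)
def dot(Ps,col):
    for u in proj(c,Ps):
        cv2.circle(z,(int((u[0]-x0+.5)*k),int((u[1]-y0+.5)*k)),4,col,1)
dot([binp(.09,.055,.005),binp(.09,-.055,.005),binp(.09,.055,.032),binp(.09,-.055,.032)],(0,0,255))
dot([binp(.0865,.036,.006),binp(.0865,-.036,.006)],(255,0,0))
cv2.imwrite('pics/z1.png',z)
print(current_ee_pos()-toolpose(binp(.091,0,.0045),BY,np.deg2rad(4),np.deg2rad(70),1,LIP)[0])
for t in('ball0','scoop'):
  for d in outline_of(s,t): print(t,round(d['confidence'],2),d['extent'])
E
```

```text
[-0.00337829  0.00313906  0.00048207]
ball0 0.65 [407.4, 215.1, 420.7, 224.8]
scoop 0.68 [406.4, 222.7, 439.1, 294.1]
```

View pics/z1.png

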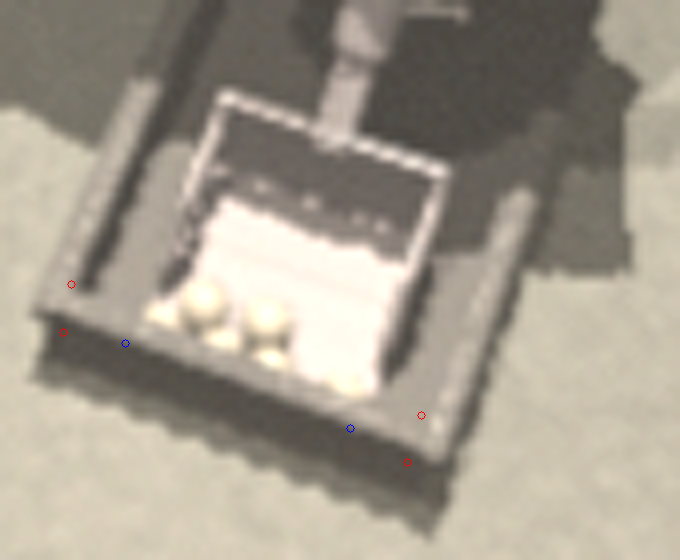

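```bash
python3 - <<'E'
from h import *
al=np.deg2rad(70); pt=np.deg2rad(4)
def P(x,z,pitch=pt,y=0,ref=LIP): return toolpose(binp(x,y,z),BY,pitch,al,1,ref)
d=np.array([np.cos(BY),np.sin(BY),0])
for x,y,z in((.094,0,.005),(.097,.002,.005),(.099,-.002,.005),(.101,0,.005)):
    servo_line(P(x,z,y=y)[0],velocity=.06)
    f=np.array(current_contact_force()); print(round(x,4),(f@d).round(2),f.round(2),(current_ee_pos()-P(x,z,y=y)[0]).round(4))
    if f@d<-18: break
s,c=shot('scene')
im=s['color'][:,:,::-1]
x0,y0,k=385,245,8
z=cv2.resize(im[y0:y0+70,x0:x0+85],None,fx=k,fy=k,interpolation=cv2.INTER_CUBIC)
cv2.imwrite('pics/z2.png',z); print(current_finger_gap(),current_time())
E
```

```text
0.094 -5.93 [-5.66  2.14  5.52] [-0.0026  0.0028  0.0002]
0.097 -12.12 [-12.29   0.    12.34] [-0.0048  0.002   0.0001]
0.099 -14.1 [-13.67   3.74  13.48] [-0.006   0.0052  0.0006]
0.101 -19.03 [-18.95   2.06  19.36] [-0.0082  0.0043  0.0005]
0.017450408456682977 17.7667
```

View pics/z2.png

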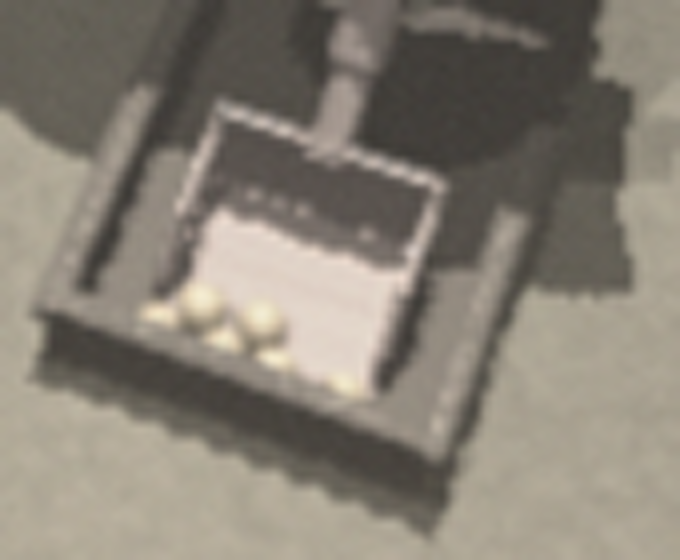

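```bash
python3 - <<'E'
from h import *
al=np.deg2rad(70)
D=np.deg2rad
HZ=.008
for i,pt in enumerate((0,-5,-10,-16,-22)):
    hx=.019-.001*i*0
    p,q=toolpose(binp(hx,.001,HZ+(.001 if pt<0 else 0)),BY,D(pt),al,1,HEEL)
    servo_line(p,velocity=.08,frame=q)
    f=np.array(current_contact_force()); print(pt,f.round(2),(current_ee_pos()-p).round(4))
hold(.2)
s,c=shot('scene')
im=s['color'][:,:,::-1]
x0,y0,k=385,235,8
z=cv2.resize(im[y0:y0+75,x0:x0+85],None,fx=k,fy=k,interpolation=cv2.INTER_CUBIC)
cv2.imwrite('pics/z3.png',z); print(current_finger_gap(),current_time())
E
```

```text
0 [ 0.07  0.26 -3.02] [-0.0017 -0.0002 -0.001 ]
-5 [ 0.93 -0.33 -2.32] [ 0.0009 -0.0007 -0.0003]
-10 [ 0.15 -0.6  -1.99] [ 0.0016 -0.0004  0.0003]
-16 [-1.92 -0.82  1.59] [ 0.0012 -0.0002  0.0006]
-22 [-2.52  0.65  2.62] [ 0.0001  0.0002 -0.0001]
0.01729640417608696 19.7333
```

View pics/z3.png

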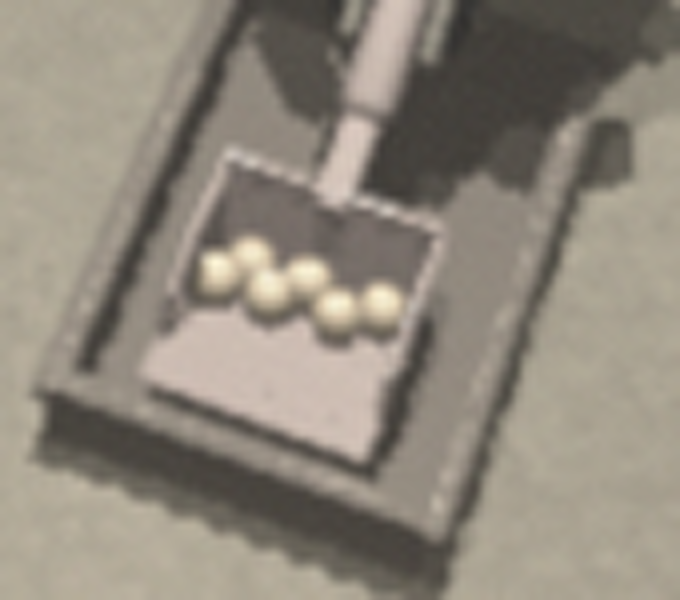

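All six balls are in the scoop, lying against the back wall at about (200..400,240..320) in the zoom. I'll lift it straight up and carry it to the bowl.

```bash
python3 - <<'E'
from h import *
al=np.deg2rad(70); D=np.deg2rad
d=np.array([np.cos(BY),np.sin(BY)]); lb=BOWL-.055*d
for pt,z in((-20,.26),(0,.225),(20,.20),(40,.195),(60,.195)): print(pt,ik(*toolpose([*lb,z],BY,D(pt),al,1,LIP)))
p,q=toolpose(binp(.017,.001,.011),BY,D(-20),al,1,HEEL)
servo_line(p,velocity=.08,frame=q)
p,q=toolpose(binp(.012,.001,.06),BY,D(-20),al,1,HEEL); servo_line(p,velocity=.1,frame=q)
p,q=toolpose(binp(.005,.001,.235),BY,D(-20),al,1,HEEL); servo_line(p,velocity=.15,frame=q)
hold(.1);s,c=shot('scene'); save(s,'up'); print(current_time(),current_contact_force())
p,q=toolpose([*lb,.26],BY,D(-20),al,1,LIP)
try: servo_line(p,velocity=.18,frame=q); print('there')
except MotionError as e: print(e)
hold(.1);s,c=shot('scene'); save(s,'over'); print(current_time(),current_ee_pos()-p,current_qpos())
E
```

```text
-20 [ 0.30444459  0.18580149  0.52147015  2.39888338  4.65176292  0.47793146
 -2.60128335]
0 [ 1.47569845  0.33394109 -1.055149    2.11571557  0.35072662  0.54319178
  1.62634007]
20 [ 1.29229263  0.53140344 -1.1167705   1.84314006  0.53379113  1.10855567
  1.38370219]
40 [ 1.06253256  0.72230562 -1.07173674  1.53795719  0.56230769  1.61252029
  1.31730284]
60 [ 0.81932035  0.87696174 -0.88749081  1.22789408  0.5208883   2.01074374
  1.35729477]
22.0917 [ 0.93128185  0.43581624 -2.32298796]
the arm cannot follow that straight line within its joint ranges
22.2417 [ 9.49847346e-02  6.48731468e-01 -5.74758507e-04] [-0.79539107  0.3327948  -0.17082787  2.13268837  1.19430077  0.73118846
 -0.49835774]
```

View pics/over.png

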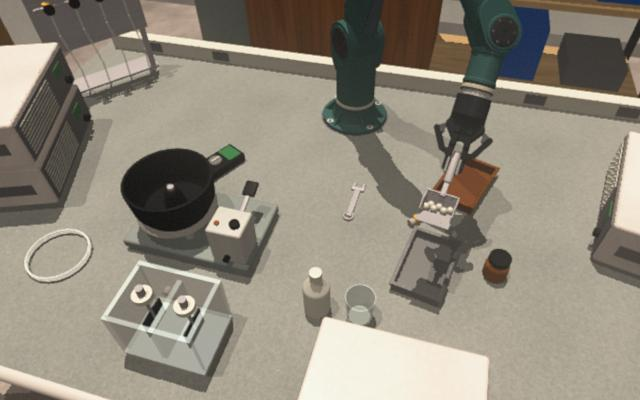

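```bash
python3 - <<'E'
from h import *
al=np.deg2rad(70); D=np.deg2rad
p0=np.array(current_ee_pos()); q0=R.from_quat(current_tool_rot())
try:
  for i in range(1,4):
    r=R.from_euler('z',-.303*i)
    servo_line(r.apply(p0),velocity=.2,frame=(r*q0).as_quat())
except MotionError as e: print(i,e)
print(current_time(),current_qpos(),current_ee_pos())
psi=BY-.909; d=np.array([np.cos(psi),np.sin(psi)]); lb=BOWL-.055*d
for pt,z in((-20,.25),(0,.225),(20,.20),(40,.195),(60,.195)): print(pt,ik(*toolpose([*lb,z],psi,D(pt),al,1,LIP)))
s,c=shot('scene'); save(s,'over')
E
```

```text
25.5167 [-0.20098435  0.33409922  0.22216173  2.14574131  1.10218586  0.59992864
 -0.42416048] [ 0.58741928 -0.20676358  0.28557915]
-20 [-0.27764443  0.27383861  0.22558792  2.27840276  1.17370585  0.6193768
 -0.57313272]
0 [0.05586757 0.24326811 0.07324941 2.07389877 0.43752634 0.66426894
 0.29583472]
20 [ 0.37203986  0.34569774 -0.08388487  1.83748039  0.0346691   0.95981846
  0.76899884]
40 [ 0.5531985   0.5133357  -0.15331074  1.56445128 -0.14139592  1.34825488
  0.95541206]
60 [ 0.65173633  0.72505131 -0.18826623  1.28341783 -0.25224826  1.73142246
  1.00347779]
```

View pics/over.png

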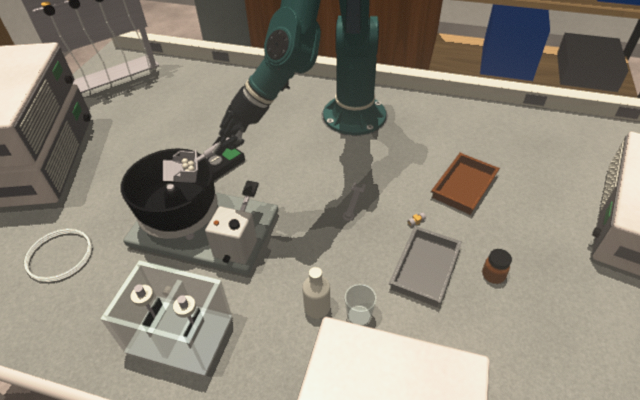

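The scoop is over the bowl at (182,165) with the balls still in it. Now I'll tip it.

```bash
python3 - <<'E'
from h import *
al=np.deg2rad(70); D=np.deg2rad
psi=BY-.909; d=np.array([np.cos(psi),np.sin(psi)]); lb=BOWL-.055*d
for pt,z in((-20,.25),(-8,.232),(5,.215),(15,.205),(25,.20),(35,.197),(45,.195),(55,.195)):
    p,q=toolpose([*lb,z],psi,D(pt),al,1,LIP)
    try: servo_line(p,velocity=.12,frame=q)
    except MotionError as e:
        print(pt,e); break
    print(pt,current_time(),np.round(current_contact_force(),1))
    if pt in(5,25,45): 
        s,c=shot('scene'); save(s,f'tip{pt}')
hold(.5)
s,c=shot('scene'); save(s,'tipped'); 
cv2.imwrite('pics/tip_z.png',cv2.resize(s['color'][110:260,100:300,::-1],(800,600),interpolation=cv2.INTER_CUBIC))
E
```

```text
-20 26.2833 [ 0.8  0.3 -2.6]
-8 26.8667 [-1.   0.5 -2.7]
5 27.4583 [-0.3  0.6 -3. ]
15 27.8833 [-0.   1.3 -2.2]
25 28.2083 [-0.9  0.3 -1.4]
35 28.5917 [ 0.7  0.1 -1.5]
45 28.9333 [-0.3  0.3 -2.1]
55 29.3333 [ 0.9  0.6 -1.8]
```

View pics/tip_z.png

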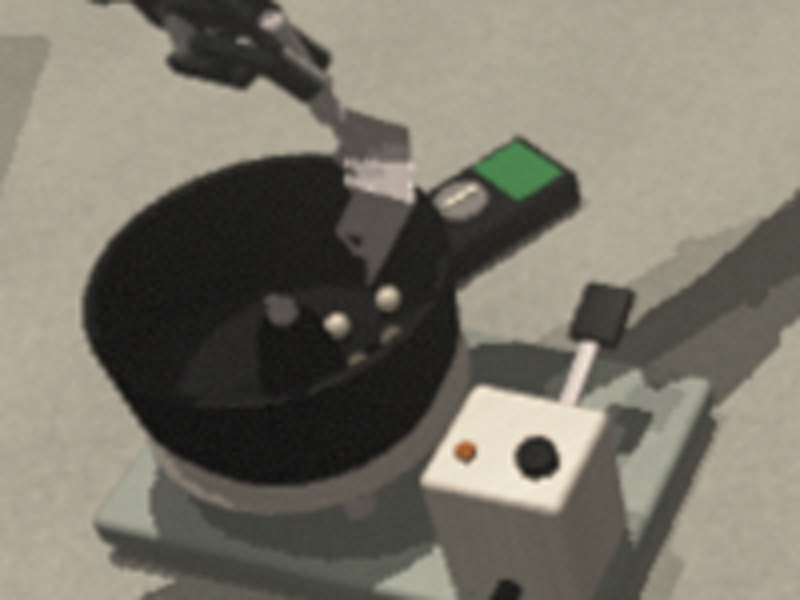

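```bash
python3 - <<'E'
from h import *
al=np.deg2rad(70); D=np.deg2rad
psi=BY-.909; d=np.array([np.cos(psi),np.sin(psi)]); lb=BOWL-.055*d
for pt,z in((55,.24),(20,.25),(0,.25)):
    servo_line(*(lambda a:(a[0],.2,a[1]))(toolpose([*lb,z],psi,D(pt),al,1,LIP)))
try:
    p,q=toolpose([*SC,.2],SY,0,al); servo_line(p,velocity=.25,frame=q)
except MotionError as e: print(e)
hold(.1); print(current_time(),current_qpos(),current_ee_pos()-p)
for n in('top','scene'):
    s,c=shot(n); save(s,'after_'+n)
    k,(x0,x1,y0,y1)=(6,(370,500,110,210)) if n=='top' else (4,(100,300,110,260))
    cv2.imwrite(f'pics/after_{n}z.png',cv2.resize(s['color'][y0:y1,x0:x1,::-1],None,fx=k,fy=k,interpolation=cv2.INTER_CUBIC))
s,c=shot('wrist'); save(s,'after_wrist')
m=np.array([[-.036,.036,0],[-.036,-.036,0]]); print(proj(c,R.from_euler('z',SY).apply(m)+[*SC,.2]))
E
```

```text
33.35 [-0.25516026  0.17651408 -0.30964438  2.24787339  0.58320214  0.53433899
  0.36203853] [ 3.38377399e-04 -1.30893568e-03  7.06577345e-05]
[[372.82625726 235.57897635]
 [265.77182515 235.78917993]]
```

View pics/after_topz.png

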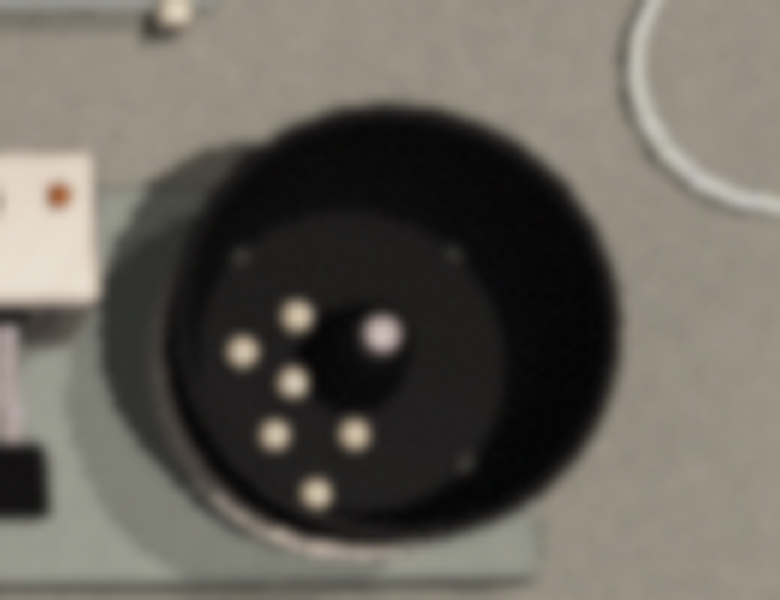

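View pics/after_scene.png

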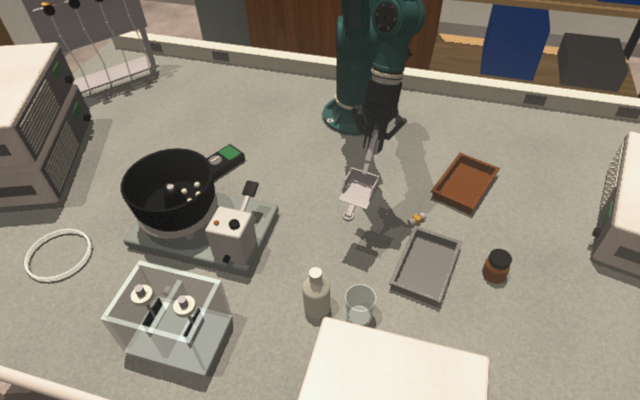

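View pics/after_wrist.png

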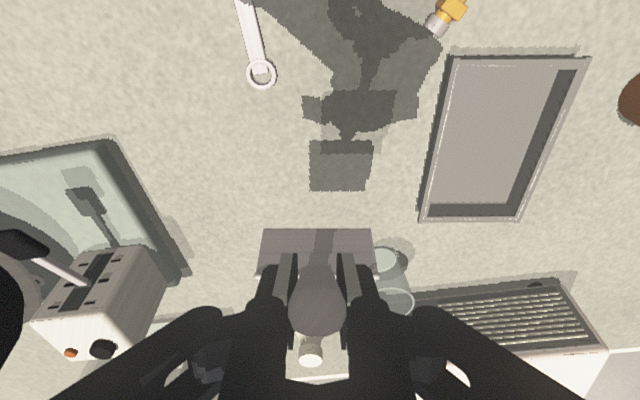

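All six balls are in the bowl and the bin is empty. The scoop has slipped about 3° nose-down in the grip (edge at row 229 against 235.6 expected). I'll correct that while laying it down.

```bash
python3 - <<'E'
from h import *
al=np.deg2rad(70); D=np.deg2rad
G=np.array([-.085,0,.088]); gw=R.from_euler('z',SY).apply(G)+[*SC,0]
def P(z): return toolpose(gw+[0,0,z],SY,D(-2.7),al,1,G)
p,q=P(.05); servo_line(p,velocity=.2,frame=q)
servo_line(P(.008)[0],velocity=.1); hold(.1)
f0=np.array(current_contact_force()); z=.008
while z>-.004:
    z-=.001; servo_line(P(z)[0],velocity=.03); f=np.array(current_contact_force())-f0; print(round(z,4),f.round(2))
    if f[2]>2.5: break
print(current_time())
gripper_to(.05); hold(.2); print(current_finger_gap(),current_contact_force())
p,q=P(z); ax=R.from_quat(q).as_matrix()[:,0]
servo_line(p-.11*ax,velocity=.15)
s,c=shot('wrist'); save(s,'laid'); s,c=shot('scene'); save(s,'laid_s')
cv2.imwrite('pics/laid_sz.png',cv2.resize(s['color'][150:290,310:450,::-1],None,fx=4,fy=4,interpolation=cv2.INTER_CUBIC))
print(current_time(),current_qpos())
E
```

```text
0.007 [ 0.83 -0.19 -0.96]
0.006 [ 0.3  -0.29 -1.13]
0.005 [0.82 0.72 0.01]
0.004 [-0.03  0.02 -0.8 ]
0.003 [-0.45  0.45 -0.53]
0.002 [ 0.36  0.02 -0.94]
0.001 [ 0.04  0.23 -1.21]
0.0 [ 0.21  0.72 -1.14]
-0.001 [-3.56  0.55  9.54]
38.2
0.04982746412468708 [-0.26611301  0.04005732  0.090714  ]
40.0 [-0.68634101  0.31590891  0.0729609   2.45414911  1.24387636  0.27122992
 -0.41997537]
```

View pics/laid.png

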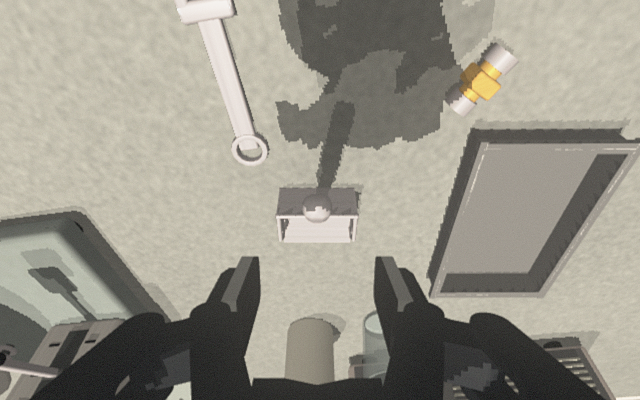

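View pics/laid_sz.png

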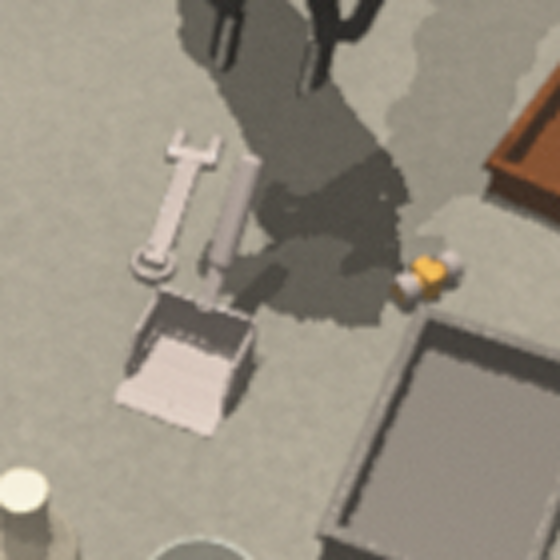

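The scoop lies flat and empty at (317,215), and the wrench and union haven't moved. Next is the lever.

```bash
python3 - <<'E'
from h import *
p=np.array(current_ee_pos()); servo_line(p+[0,0,.06],velocity=.25)
q=down(np.pi/2)
reach([PAD[0],PAD[1],.24],q); gripper_to(0.0)
s,c=shot('wrist'); save(s,'lev'); np.savez('lev.npz',e=c[0],R=c[1],K=c[2])
print(current_time(),current_qpos(),current_ee_pos(),current_finger_gap(),current_contact_force())
for d in outline_of(s,'lever')[:2]: print(d['confidence'],d['extent'])
im=s['color'][:,:,::-1].copy()
M=np.array([.6156,-.278])
pts=[[.639-.0955+dx,-.154+dy,.13+.0295*0-dx*.3] for dx in(-.022,.022) for dy in(-.018,.018)]+[[.639,-.154,.1]]
for u in proj(c,pts): cv2.circle(im,tuple(int(round(v)) for v in u),3,(0,0,255),1)
cv2.imwrite('pics/lev_o.png',im)
E
```

```text
42.6333 [ 0.36561445  0.38218052 -0.21798579  1.96732514  0.11239119  0.80332494
  1.65554541] [ 0.53900615 -0.15497345  0.24007598] -0.00040872096969384974 [ 0.15761698 -0.32565106  0.23297918]
0.8 [292.8, 181.3, 340.7, 254.0]
```

View pics/lev_o.png

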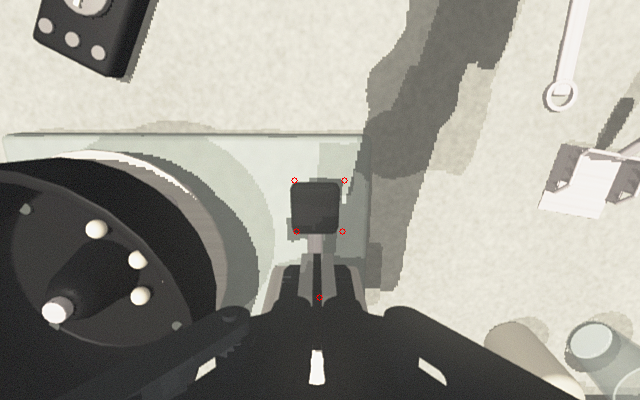

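```bash
python3 - <<'E'
from h import *
X,Y=.539,-.157
servo_line([X,Y,.150],velocity=.15); hold(.2)
f0=np.array([current_contact_force() for _ in range(1)]).mean(0)
for z in(.146,.144,.142,.140,.138,.136,.134,.130,.125,.120,.115,.110,.106):
    servo_line([X,Y,z],velocity=.05); f=np.array(current_contact_force())-f0
    print(z,f.round(2),round(current_ee_pos()[2],4))
hold(.3)
fs=[]
for _ in range(8): hold(.03); fs.append(np.array(current_contact_force())-f0)
print(np.mean(fs,0),current_ee_pos(),current_time())
s,c=shot('wrist'); save(s,'press_w'); s,c=shot('scene'); save(s,'press_s')
cv2.imwrite('pics/press_sz.png',cv2.resize(s['color'][150:270,180:300,::-1],None,fx=5,fy=5,interpolation=cv2.INTER_CUBIC))
E
```

```text
0.146 [0.3  0.34 0.94] 0.146
0.144 [0.82 1.55 0.05] 0.1438
0.142 [0.47 0.66 0.54] 0.1418
0.14 [1.27 0.09 2.79] 0.1401
0.138 [ 0.89 -0.93  2.36] 0.138
0.136 [-1.09 -0.08  2.55] 0.1359
0.134 [ 0.09 -0.16  3.23] 0.1339
0.13 [ 1.24 -0.34  3.11] 0.1298
0.125 [ 1.14 -0.53  3.42] 0.1248
0.12 [ 0.68 -1.06  3.41] 0.1199
0.115 [-1.33  0.22  3.42] 0.115
0.11 [-0.48 -0.27  4.38] 0.1101
0.106 [-2.17 -0.64  5.83] 0.1061
[-2.22846407 -0.56162685  5.46850656] [ 0.53861865 -0.15710261  0.10594628] 47.45
```

View pics/press_w.png

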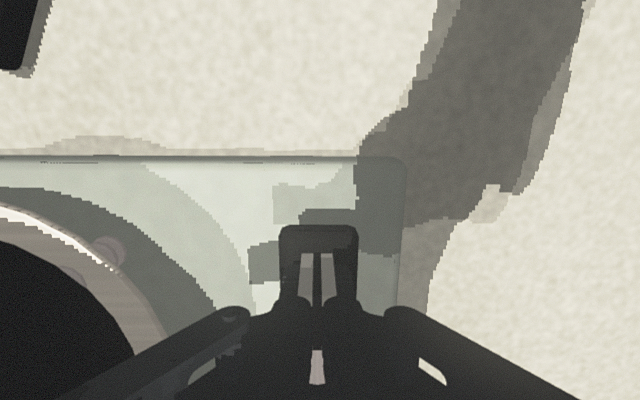

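View pics/press_sz.png

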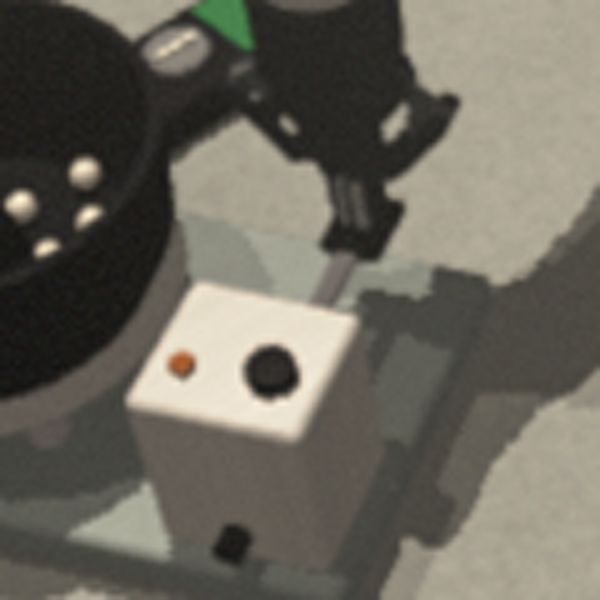

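```bash
python3 - <<'E'
from h import *
hold(.3); print(current_ee_pos(),current_contact_force(),current_finger_gap(),current_time())
s,c=shot('top'); save(s,'final_top')
print(hand_in(),current_time())
E
```

```text
[ 0.53864984 -0.15707885  0.10592826] [-3.21964479 -0.8382073   5.02736103] 4.9777491778575844e-05 47.85
the job is handed in; nothing more can be done
the job is handed in; nothing more can be done
```

View pics/final_top.png

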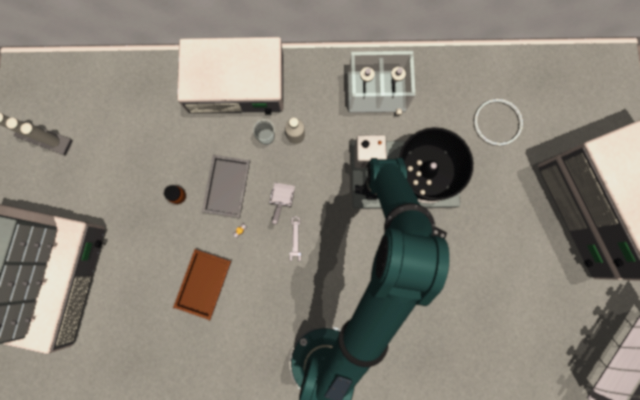

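The job is done and handed in at about 48 s of the 69 s allowed. I scooped all six balls in one pass and tipped them into the bowl. Then I laid the empty scoop flat where it had been and pressed the lever to half travel, where the arm is still holding it.

- **Balls:** the top view shows all six in the bowl channel, with the bin empty and none seen spilt.
- **Scoop:** it lies flat and empty. It had slipped about 3° in the grip by the end of the tip, and I corrected for that when setting it down.
- **Lever:** the fingertip is steady at 105.9 mm, against 106 mm for level. It pushes down with about 5 N, as expected at half travel, plus 2–3 N of sideways friction. I judged the level position from height and force, because the gripper hid the middle mark.
- **Bystanders:** nothing else looks moved in the last picture, though the arm hides the multimeter there. It was in place in the views taken after the scoop was laid down.

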